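# Close the two-part ring mould and hold it shut

### The job

Get the two-part ring mould ready for casting: first press the raised round core plug of the lower half, the one screwed to a grey base plate, fully home. Then lift the loose upper half by the rib on its back, fit it over the lower half's two dowels (wide hole on the wide dowel) and press it down against its sprung buffers until the halves close face to face. Finish holding it there: keep your grip on the rib and keep pressing, because the buffers push the halves apart as soon as you let up; leave the eraser, glue pen and tape roll alone.

Things in the scene. Friction and masses are not known exactly. Their poses are not given: they have to be found in the camera images.
- lower_half: Lower mould half, fixed on a thin plywood work board (top 13 mm above the table): a plain metal block 80 x 140 x 24 mm (x, y, z) on a grey base plate 110 x 190 x 10 mm, with a 30 mm wide, 14 mm long pouring lip at its +y end. Origin at the centre of the plate's underside, on the work board; y along its long side, z up. Its top, the parting face, is 34 mm above the origin, with a dowel at y = +52 mm (wide) and -52 mm (narrow).
- lower_face (a point): Centre of the parting face; axes as the lower half's. Two sprung buffer pins, 8 mm in diameter, stand 5 mm out of the face at x = +29 and -29 mm, y = 0; they sink flush when pressed and spring back (together about 4 N at first touch, 9 N when flush), so that the upper half, left alone, rests about 5 mm open.
- wide_dowel (a point): Foot of the wide dowel, on the parting face: 14 mm in diameter, rises 20 mm above the face, its top 6 mm tapering to 8 mm.
- narrow_dowel (a point): Foot of the narrow dowel, on the parting face: 9 mm in diameter, rises 20 mm above the face, its top 6 mm tapering to 3 mm.
- core_plug (a joint): Travel (m) of the core plug down into the lower half: 0 is fully raised (top 21 mm above the parting face), 0.016 is fully home (top 5 mm above the face). It starts between 0 and 0.005, needs about 6 N to move and stays where it is left.
- plug_top (a point): Centre of the core plug's flat round top, 24 mm in diameter, in the middle of the lower half; it moves with the plug.
- upper_half: Upper mould half, loose, same plain metal, 0.25 to 0.36 kg: a plate 80 x 140 x 22 mm (x, y, z) lying cavity down on the work board, with a pouring lip (30 wide, 14 long, 12 high) at its +y end. Origin at the centre of its underside; y along its long side, z up. Closed, its underside lies on the parting face, its axes along the lower half's, lip over lip.
- rib_top (a point): Centre of the top of the grip rib on the upper half's back, 56 mm above its underside: the rib is 20 mm thick (upper half's x), 60 mm long (y) and 34 mm high, with flat upright sides, in the middle of the plate. Under it, in the underside, is a cavity 40 mm across and 11 mm deep that clears the core plug only when the plug is home.
- wide_hole (a point): Centre, at the underside, of the wide dowel hole at y = +52 mm: goes right through, 15.8 mm in diameter.
- narrow_hole (a point): Centre, at the underside, of the narrow dowel hole at y = -52 mm: goes right through, 10.8 mm in diameter.
- eraser: Bystander: vinyl eraser in a card sleeve, 20 x 42 x 13 mm, on the far middle of the work board. Origin at the centre of its underside.
- glue_pen: Bystander: white pen-shaped glue stick, 16 mm thick, 126 mm long, lying on the table left of the work board. Origin at the middle of its underside.
- tape_roll: Bystander: roll of paper tape lying flat, 52 mm across, 15 mm high, on the table right of the work board. Origin at the centre of its underside.

How it is judged (in metres and radians):
On the way, in this order (a step that is already met when the one before it is completed fails the run):
1. the core plug is pressed home while the upper half still lies off the lower half (value of joint core_plug above 0.014 m and horizontal distance between upper_half and lower_face above 0.12 m), for 0.2 s.
2. the upper half is on both dowels, wide hole on the wide dowel (horizontal distance between wide_hole and wide_dowel below 0.0035 m and horizontal distance between narrow_hole and narrow_dowel below 0.0035 m and z of upper_half in the frame of lower_face below 0.014 m), for 0.1 s.
At the end, for the whole second after the job is handed in: The upper half is held shut on the lower half: both holes within 3.5 mm of their dowels (wide on wide), the gap between the faces under 1.8 mm, no more than 0.03 rad of tilt, pressed on with more than 6 N, the fingers still gripping it (more than 2 N), and the core plug within 2 mm of home (horizontal distance between wide_hole and wide_dowel below 0.0035 m and horizontal distance between narrow_hole and narrow_dowel below 0.0035 m and z of upper_half in the frame of lower_face below 0.0018 m and angle between upper_half's own z axis and vertical below 0.03 rad and value of joint core_plug above 0.014 m and contact force between upper_half and lower_half above 6 N and contact force between the fingers and upper_half above 2 N); the arm keeps its last pose, push and grip.
It fails at once if the eraser is pushed away (more than 30 mm) (distance of eraser from where it was at the start of the episode above 0.03 m).
It fails at once if the glue pen is pushed away (more than 30 mm) (distance of glue_pen from where it was at the start of the episode above 0.03 m).
It fails at once if the tape roll is pushed away (more than 30 mm) (distance of tape_roll from where it was at the start of the episode above 0.03 m).
It also fails if it takes over 48 s, if anything falls off the work surface, if the arm or the gripper's body presses on something with over 40 N, if the wrist force passes 120 N, or if a joint passes its speed limit or range.

### The arm

A 7-joint arm with a two-finger parallel gripper is mounted at the origin on a cart in front of the work surface, level with it; the furniture and walls round the work are solid. World frame = base frame: x ahead of the robot, y to its left, z up, the work surface at z = 0. Lengths are in m, angles in degrees, forces in N, time in s.
With the tool pointing down it reaches from about 0.425 to 0.875 m from the base axis. Payload 8.4 kg.
Tool frame: the origin (TCP) lies midway between the tips of the shut fingers; the grasp point (between the pads) lies bot.tcp_to_grasp behind it (bot.tcp_to_grasp is the distance from the TCP to the grasp point, in m); z points along the fingers, y is the line along which they close (so a half turn about z gives the same grasp; the last joint's range is limited). The gripper opens to 87 mm and grips with 3 to 60 N. Pads are 19 mm wide; open, the fingers measure 117 mm over their backs; the gripper's body (75 mm by 190 mm) begins 51 mm behind the grasp point.
Start: joints at [66.222, 19.091, 2.286, 83.961, -0.768, 76.965, -3.352], TCP at [0.202, -0.618, 0.223] pointing down, gripper open.
Joint ranges: [-147.57, 147.57], [-21.85, 119.76], [-74.77, 79.35], [14.55, 137.4], [-85.83, 265.84], [4.83, 119.75], [-152.11, 152.11]. Speed limits (degrees/s): [127.2, 127.2, 159.86, 159.86, 180, 180, 180].

### API

Orientations are given as a 3x3 rotation matrix whose columns are the frame's x, y, z axes.
In Python, from rig import bot gives the robot as it stands. The module is installed in compiled form; this text tells all that it offers. Calls block until the motion is done:
- bot.movep(position, orientation): joint-space move of the TCP to a pose.
- bot.movel(position, ori=None, v=0.15, contact_N=None): straight line of the TCP; ori=None keeps the orientation; v is the mean speed in m/s. With contact_N (N) it stops when the force on the tool has changed by that much, and returns True; else False.
- bot.goto_joints(angles): joint-space move.
- bot.command_gripper(opening, newtons=None): finger opening in m; newtons is the grip in N (None keeps the last); returns when the fingers have stopped.
- bot.sleep(seconds).
- bot.inverse_kinematics(position, orientation): joint angles nearest the present ones, or None.
- bot.read_state(): the state.
- bot.camera(name): name is "scene" or "top" or "wrist"; returns (picture, depth): 400x640x3 uint8, blue, green, red; 400x640 float32, m along the optical axis (not along the pixel's ray), 0 where there is no reading.
- bot.get_calibration(name): a dict with "fx", "fy", "cx", "cy" (pixels), "xyz" and "attitude" of the camera in the world. Camera axes: x right, y up, looking along -z (the intrinsics and any distortion apply to the point x, -y, -z); pixel columns grow to the right and rows downward; lengths in m; the calibration is good to about 2 mm. The wrist camera is an equidistant fisheye: a pixel r from the principal point sees the ray r / f radians off the axis. A picture is of the moment at which its call begins: read the wrist's pose just before it. get_calibration takes no time and is no camera call; for the wrist camera it gives the pose at the moment of the call.
A pose or a line that the arm cannot do raises bot.MotionError and nothing moves.
- bot.job_done(): hands the job in; it is judged then, once.
Trained networks look in the newest picture that a camera, given by its name, has taken for a name from the list of things; names that differ only in an ending like _2 or _b are one class to them, and where a whole thing is asked for, a point or a joint stands for the part that bears it (a point fixed in the world has none). Each returns a list of dicts, best first, with "conf" (0 to 1); they miss things now and then, are a little off and sometimes report something else, mostly with a low value. They report only what shows in the picture. A call takes as long as a camera call.
- bot.boxes_of(camera, query): "centre" ([column, row] in pixels, amid what is visible of it).
- bot.cut_out(camera, query): "pixels" (400x640 bool, what is visible of it) and "centre" ([column, row] in pixels, amid what is visible of it).
- bot.tip_of(camera, query): "centre" ([column, row] in pixels: a listed point, or the origin of a listed thing).
The state is a dict: "time_s": time; "q": joint angles; "joint_vel": joint speeds; "joint_efforts": joint torques, N m; "ee_pos": TCP position; "tcp_rot": TCP orientation; "force": force on the tool from outside, world axes, zero at the start; "ft_torque": the same for the moment, N m; "width": finger opening in m; "grasp_force": force on a finger pad.
Only numpy, scipy, OpenCV 4.12 (cv2) and the standard library are available. Lean on these libraries where they do the work, as an engineer would, in place of code of your own. Each camera call takes 0.05 s, during which the arm holds its last target. There are 200 camera calls.

## Working session

There is one attempt and no reset: what is moved stays moved. The work goes in short steps, each a Python script; the robot and the scene stay as the last script left them, time stands still between calls to the robot, and variables do not carry over. Pictures are saved under pics/ and viewed, at most 10 in all, crops included, and the job is handed in when it is done.

```bash
mkdir -p pics
cat > h.py <<'E'
from rig import bot
import numpy as np, cv2
def pix2world(cam,uv,depth=None,z=None,cal=None):
    c=cal or bot.get_calibration(cam); R=np.array(c["attitude"]); t=np.array(c["xyz"])
    a=(uv[0]-c["cx"])/c["fx"]; b=(uv[1]-c["cy"])/c["fy"]
    if cam=="wrist":
        r=np.hypot(a,b); s=np.tan(r)/r if r>1e-9 else 1; a*=s;b*=s
    d=R@np.array([a,-b,-1.0])
    k=depth if depth is not None else (z-t[2])/d[2]
    return t+k*d
E
python3 - <<'E'
from h import *
for n in("scene","top"):
    p,d=bot.camera(n); cv2.imwrite(f"pics/{n}0.png",p); np.save(n+"d.npy",d)
    c=bot.get_calibration(n); print(n,{k:np.round(v,3).tolist() for k,v in c.items()})
    for q in("lower_half","lower_face","wide_dowel","narrow_dowel","plug_top","upper_half","rib_top","wide_hole","narrow_hole","eraser","glue_pen","tape_roll"):
        r=bot.tip_of(n,q)[:2]
        for x in r:
            u,v=x["centre"]; dd=d[int(v),int(u)]
            print(q,round(x["conf"],2),np.round([u,v],1),np.round(pix2world(n,(u,v),depth=dd),3))
s=bot.read_state(); print(s["time_s"],bot.tcp_to_grasp,s["tcp_rot"],s["force"])
E
```

```text
scene {'fx': 411.754, 'fy': 411.754, 'cx': 314.714, 'cy': 193.633, 'xyz': [-0.1, 0.342, 0.914], 'attitude': [[-0.506, 0.65, -0.567], [-0.862, -0.392, 0.321], [-0.014, 0.651, 0.759]]}
lower_half 0.7 [258.5 257.2] [0.443 0.198 0.046]
lower_half 0.69 [382.3 190.3] [ 0.468 -0.198  0.037]
lower_face 0.9 [262.6 246.9] [0.452 0.18  0.066]
wide_dowel 0.77 [248.2 261.1] [0.446 0.224 0.046]
narrow_dowel 0.57 [272.7 238.3] [0.475 0.143 0.045]
plug_top 0.54 [260.8 247.8] [0.451 0.185 0.066]
upper_half 0.73 [382.5 193.8] [ 0.461 -0.194  0.031]
rib_top 0.89 [386.3 175.3] [ 0.487 -0.222  0.067]
wide_hole 0.94 [374.  201.7] [ 0.448 -0.155  0.034]
narrow_hole 0.58 [393.5 182. ] [ 0.478 -0.246  0.035]
eraser 0.4 [299.8 194.8] [0.584 0.004 0.023]
glue_pen 0.76 [179.9 303.8] [0.444 0.407 0.011]
tape_roll 0.56 [430.6 172.1] [ 0.466 -0.378  0.016]
top {'fx': 378.233, 'fy': 378.233, 'cx': 320.441, 'cy': 203.681, 'xyz': [0.34, 0.016, 1.363], 'attitude': [[0.006, 0.989, -0.149], [-1.0, 0.006, -0.001], [-0.0, 0.149, 0.989]]}
lower_half 0.94 [271.4 226.5] [0.455 0.185 0.067]
lower_face 0.81 [270.1 227.8] [0.45  0.189 0.069]
wide_dowel 0.97 [258.5 228.9] [0.448 0.233 0.045]
narrow_dowel 0.76 [285.9 220.1] [0.479 0.137 0.05 ]
plug_top 0.5 [270.9 228.3] [0.452 0.191 0.033]
upper_half 0.78 [385.9 218.9] [0.34  0.016 1.363]
rib_top 0.8 [388.8 218.8] [ 0.484 -0.219  0.068]
rib_top 0.66 [325.3 187.9] [ 0.6   -0.     0.021]
wide_hole 0.63 [372.6 225.9] [ 0.464 -0.17   0.013]
narrow_hole 0.58 [258.1 230.9] [0.44  0.231 0.062]
narrow_hole 0.32 [212.2 234.5] [0.431 0.406 0.002]
eraser 0.4 [326.2 190. ] [ 0.591 -0.003  0.028]
glue_pen 0.7 [212.4 229.4] [0.448 0.401 0.018]
tape_roll 0.45 [437.6 226.6] [ 0.465 -0.407 -0.002]
1.3 0.0187 [[ 9.50561467e-01  3.10536465e-01 -1.90634030e-05]
 [ 3.10536466e-01 -9.50561465e-01  6.96646316e-05]
 [ 3.51247218e-06 -7.21403963e-05 -9.99999997e-01]] [ 0.0341849  -0.57120225  0.02882073]
```

View pictures.

View pics/scene0.png

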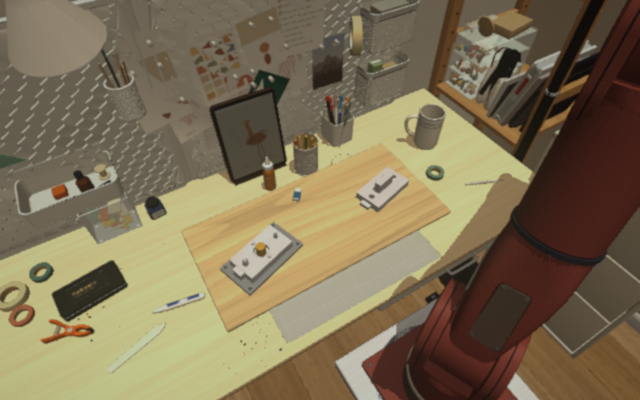

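View pics/top0.png

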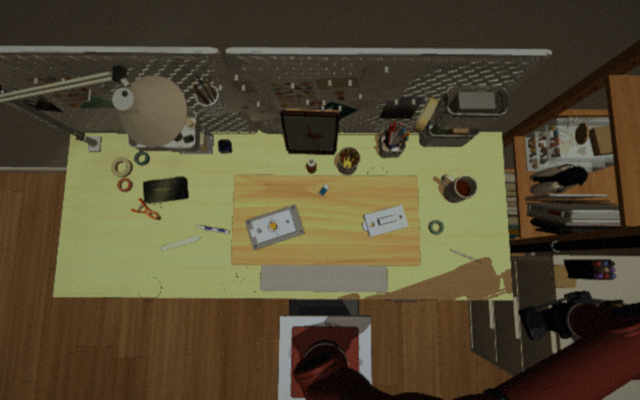

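The scene view shows the lower half on the left with its brass plug at (261,247), and the upper half with its rib at about (384,182). The top view has the plug at (273,227) and the rib at (386,220). Both lips point left (+y). The next look is from close above each half.

```bash
cat >> h.py <<'E'
def rot(ang): # tool y along world angle ang (deg), pointing down
    a=np.deg2rad(ang); y=np.array([np.cos(a),np.sin(a),0]); z=np.array([0,0,-1.]); return np.column_stack([np.cross(y,z),y,z])
def look(fn,pts,thr=0.3,zs={}):
    cal=bot.get_calibration("wrist"); p,d=bot.camera("wrist")
    if fn: cv2.imwrite(fn,p)
    out={}
    for q in pts:
        for x in bot.tip_of("wrist",q)[:2]:
            if x["conf"]<thr: continue
            u,v=x["centre"]; z=zs.get(q)
            w=pix2world("wrist",(u,v),z=z,cal=cal) if z else pix2world("wrist",(u,v),depth=d[int(v),int(u)],cal=cal)
            out.setdefault(q,w); print(q,round(x["conf"],2),np.round([u,v],1),np.round(w,4),"depthpt z",round(pix2world("wrist",(u,v),depth=d[int(v),int(u)],cal=cal)[2],4))
    return out,p,d,cal
E
python3 - <<'E'
from h import *
for a in(16,196):
    for P in([.483,-.21,.3],[.455,.187,.3],[.455,.187,.1]):
        q=bot.inverse_kinematics(P,rot(a)); print(a,P,None if q is None else np.round(q,0))
E
```

```text
16 [0.483, -0.21, 0.3] [ 44.   5. -27.  93.   2.  83.  33.]
16 [0.455, 0.187, 0.3] [ 15.   1. -42.  96.   1.  83. -11.]
16 [0.455, 0.187, 0.1] [ 30.  17. -64. 112.  17.  62. -25.]
196 [0.483, -0.21, 0.3] [  32.    4.  -14.   93.    1.   83. -146.]
196 [0.455, 0.187, 0.3] None
196 [0.455, 0.187, 0.1] None
```

Run:
```python
from h import *
zf=.013+.034
bot.command_gripper(0.0)
bot.movep([.463,-.21,.30],rot(16)); print(bot.read_state()["time_s"])
o,p,d,c=look("pics/w_up.png",["upper_half","rib_top","wide_hole","narrow_hole"],zs={"rib_top":.069,"wide_hole":.013,"narrow_hole":.013})
np.savez("up.npz",p=p,d=d,**{k:np.array(v) for k,v in c.items()})
bot.movep([.445,.187,.28],rot(16)); print(bot.read_state()["time_s"])
o,p,d,c=look("pics/w_lo.png",["lower_face","plug_top","wide_dowel","narrow_dowel"],zs={"wide_dowel":zf,"narrow_dowel":zf})
np.savez("lo.npz",p=p,d=d,**{k:np.array(v) for k,v in c.items()})
print(bot.read_state()["time_s"])
i=np.hstack([cv2.imread("pics/w_up.png"),cv2.imread("pics/w_lo.png")]); cv2.imwrite("pics/w1.png",cv2.resize(np.vstack([i[:,:640],i[:,640:]]),(800*600//800+0,600)) if 0 else np.vstack([i[40:340,:640],i[40:340,640:]]))
```

```text
4.6083
upper_half 0.97 [329.1 172.9] [ 0.4723 -0.2045  0.0693] depthpt z 0.0693
rib_top 0.86 [332.9 179.3] [ 0.4795 -0.2112  0.069 ] depthpt z 0.07
wide_hole 0.84 [331.6 137.9] [ 0.466  -0.1632  0.013 ] depthpt z 0.0143
narrow_hole 0.58 [330.8 206.6] [ 0.4939 -0.2627  0.013 ] depthpt z 0.0339
6.3333
lower_face 0.87 [326.3 181.5] [0.4538 0.1843 0.0678] depthpt z 0.0678
plug_top 0.71 [327.1 180.7] [0.4544 0.1856 0.0682] depthpt z 0.0682
plug_top 0.64 [325.8 181.7] [0.4532 0.1839 0.068 ] depthpt z 0.068
wide_dowel 0.56 [329.8 142.1] [0.4454 0.2308 0.047 ] depthpt z 0.0665
narrow_dowel 0.83 [330.9 216.4] [0.4748 0.1359 0.047 ] depthpt z 0.052
6.5833
```

View pics/w1.png

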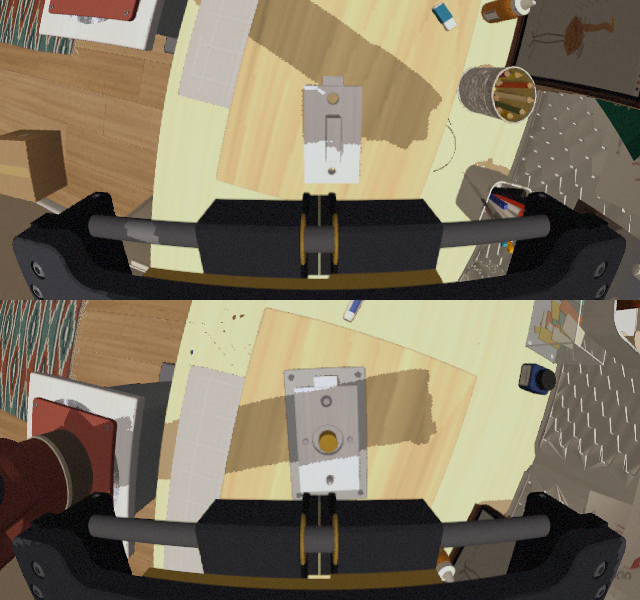

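The upper view (top panel) shows the plate centred at about (332,135), with its rib at (333,138) upright and the wide hole above at (333,98). The lower view shows the plug at (328,440) and dowels at (326,401) and (330,479). Both halves are nearly aligned with the tool. I'll refine their positions from depth with rectangle fits.

```bash
cat >> h.py <<'E'
def cloud(d,c):
    v,u=np.mgrid[0:400,0:640]; a=(u-c["cx"])/c["fx"]; b=(v-c["cy"])/c["fy"]; r=np.hypot(a,b)+1e-9; s=np.tan(np.minimum(r,1.3))/r
    P=np.stack([a*s,-b*s,-np.ones_like(a)],-1)*d[...,None]; W=P@np.array(c["attitude"]).T+np.array(c["xyz"]); W[d<=0]=np.nan; return W
def rect(W,zlo,zhi,near,rad,tag=""):
    m=(W[...,2]>zlo)&(W[...,2]<zhi)&(np.hypot(W[...,0]-near[0],W[...,1]-near[1])<rad)
    n,l,st,_=cv2.connectedComponentsWithStats(m.astype(np.uint8)); k=1+np.argmax(st[1:,4]); Q=W[l==k]
    (cx,cy),(w,h),an=cv2.minAreaRect((Q[:,:2]*1000).astype(np.float32))
    if w>h: an+=90   # an = direction of short side
    an=(an+90)%180-90
    print(tag,"n",len(Q),"centre",round(cx,1),round(cy,1),"size",round(w,1),round(h,1),"short-side angle",round(an,2),"z",round(float(np.median(Q[:,2])),4)); return cx/1000,cy/1000,an
E
python3 - <<'E'
from h import *
u=dict(np.load("up.npz")); l=dict(np.load("lo.npz"))
W=cloud(u["d"],u); rect(W,.060,.078,(.48,-.21),.05,"rib"); rect(W,.028,.045,(.48,-.21),.1,"upplate")
m=(W[...,2]>.027)&(np.hypot(W[...,0]-.48,W[...,1]+.21)<.1); rect(np.where(m[...,None],W,np.nan),.027,.08,(.48,-.21),.1,"upall")
W=cloud(l["d"],l); rect(W,.040,.056,(.458,.185),.1,"face"); rect(W,.062,.08,(.455,.185),.025,"plug");rect(W,.016,.03,(.458,.185),.13,"plate")
for n,(x,y) in dict(wide=(.4454,.2308),narrow=(.4748,.136)).items(): rect(W,.056,.08,(x,y),.02,n)
E
```

```text
rib n 708 centre 479.7 -212.3 size 20.3 59.7 short-side angle 15.16 z 0.0689
upplate n 4565 centre 480.1 -212.1 size 81.7 140.3 short-side angle 15.78 z 0.0351
upall n 5322 centre 480.1 -212.1 size 81.7 140.3 short-side angle 15.84 z 0.0353
face n 5810 centre 454.1 188.4 size 80.4 154.3 short-side angle 18.4 z 0.0471
plug n 279 centre 455.9 182.5 size 22.2 22.4 short-side angle 28.07 z 0.0672
plate n 3513 centre 456.4 183.4 size 111.3 189.7 short-side angle 18.22 z 0.0231
wide n 95 centre 439.7 231.8 size 12.3 12.3 short-side angle -29.36 z 0.0658
narrow n 40 centre 473.4 133.9 size 7.8 8.0 short-side angle 85.52 z 0.0629
```

Run:
```python
from h import *
R=rot(17)
bot.movel([.456,.183,.085],R,v=.25)
s=bot.read_state(); print(s["force"],s["ee_pos"])
print(bot.movel([.456,.183,.046],v=.03,contact_N=22))
s=bot.read_state(); print(s["force"],s["ee_pos"],s["time_s"])
bot.sleep(.3); s=bot.read_state(); print(s["force"],s["ee_pos"])
bot.movel([.456,.183,.11],v=.2)
bot.movep([.445,.187,.28],rot(17))
o,p,d,c=look("pics/w_lo2.png",[])
np.savez("lo2.npz",p=p,d=d,**{k:np.array(v) for k,v in c.items()})
W=cloud(d,c); rect(W,.040,.048,(.458,.185),.1,"face"); rect(W,.049,.08,(.456,.183),.016,"plug");rect(W,.016,.03,(.458,.185),.13,"plate")
for n,(x,y) in dict(wide=(.4397,.2318),narrow=(.4734,.134)).items(): rect(W,.056,.08,(x,y),.02,n)
print(bot.read_state()["time_s"])
```

```text
[ 0.50060021  0.92543492 -0.1006074 ] [0.45664211 0.1835712  0.08614711]
True
[-3.91450048 -1.61381981 11.35686322] [0.45607068 0.18298506 0.05238084] 8.5333
[-3.09541849 -1.70645779 11.39353931] [0.45605666 0.1829548  0.05237197]
face n 5010 centre 453.9 188.5 size 80.3 154.7 short-side angle 18.56 z 0.047
plug n 255 centre 455.4 183.0 size 21.9 23.5 short-side angle 17.38 z 0.052
plate n 3435 centre 456.4 183.7 size 111.3 188.6 short-side angle 18.45 z 0.0231
wide n 93 centre 440.0 231.8 size 12.6 13.1 short-side angle 82.91 z 0.0652
narrow n 35 centre 473.0 134.5 size 6.6 6.0 short-side angle -73.29 z 0.0637
10.0417
```

Run:
```python
from h import *
R=rot(15.8)
bot.command_gripper(.05)
bot.movep([.4799,-.2122,.14],R)
print(bot.movel([.4799,-.2122,.040],v=.1,contact_N=12))
s=bot.read_state(); print(s["ee_pos"],s["force"],s["time_s"])
bot.command_gripper(0.0,60); s=bot.read_state(); print(s["width"],s["grasp_force"],s["ee_pos"])
bot.movel([.4799,-.2122,.15],v=.15); s=bot.read_state(); print(s["width"],s["grasp_force"],s["force"],s["ee_pos"])
bot.movel([.4563,.1831,.15],rot(18.5),v=.25); bot.sleep(.3); s=bot.read_state(); print(s["width"],s["force"],s["ee_pos"],s["time_s"])
o,p,d,c=look("pics/w_held.png",[])
W=cloud(d,c); rect(W,.105,.16,(.456,.183),.1,"held")
rect(W,.016,.03,(.456,.183),.13,"plate")
```

```text
False
[ 0.48041326 -0.21233345  0.04061125] [ 0.47907315 -0.20846754  0.33017438] 13.8167
0.019347854952912667 59.99995820224285 [ 0.4801875  -0.21217735  0.04015646]
0.01984370655610788 59.99981635250151 [ 0.22032747  0.23625391 -3.6359442 ] [ 0.47913157 -0.21210495  0.14900037]
0.0190058684620432 [-0.40882113  0.80207343 -3.16243392] [0.45644345 0.18261538 0.15000611] 17.3667
held n 15548 centre 442.5 218.5 size 80.7 89.4 short-side angle 18.79 z 0.1449
plate n 2137 centre 430.7 259.1 size 110.2 27.6 short-side angle -71.63 z 0.0231
```

View pics/w_held.png

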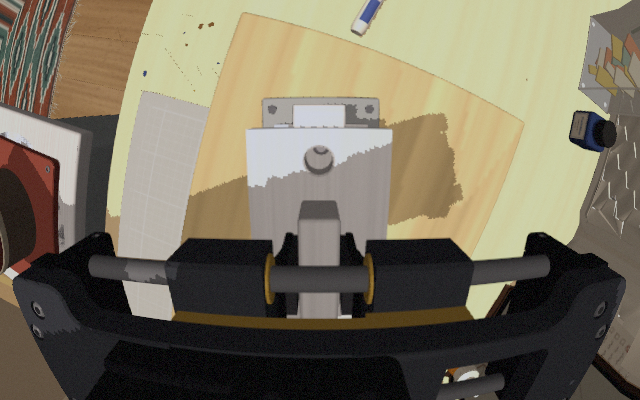

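The plate hangs level and square in the grip, with the wide hole at (319,159). The lower plate strip at rows 97–130, columns 262–380, sits about 1–2 mm to the right of it. I'll measure that offset within the same picture.

Run:
```python
from h import *
bot.movel([.4563,.1831,.095+.030],rot(18.5),v=.15)
s=bot.read_state(); t=np.array(s["ee_pos"]); print(np.round(t,4),s["time_s"])
o,p,d,c=look("pics/w_held2.png",[])
np.savez("held2.npz",p=p,d=d,**{k:np.array(v) for k,v in c.items()})
a=np.deg2rad(18.5); ex=np.array([np.cos(a),np.sin(a)]); ey=np.array([-np.sin(a),np.cos(a)])
W=cloud(d,c); L=np.stack([(W[...,:2]-[.4563,.1831])@ex*1000,(W[...,:2]-[.4563,.1831])@ey*1000,W[...,2]*1000],-1)
zt=(t[2]-.005)*1000
def edges(zlo,zhi,ylo,yhi,tag):
    m=(L[...,2]>zlo)&(L[...,2]<zhi)&(L[...,1]>ylo)&(L[...,1]<yhi)&(abs(L[...,0])<70)
    for y0 in np.arange(ylo,yhi,8):
        k=m&(L[...,1]>=y0)&(L[...,1]<y0+8)
        if k.sum()>20: print(tag,"y",y0,"x",np.round([L[k][:,0].min(),L[k][:,0].max(),(L[k][:,0].min()+L[k][:,0].max())/2],1))
edges(zt-5,zt+5,40,72,"held"); edges(17,29,70,98,"lowplate"); 
for tag,zl,zh in(("heldtop",zt-4,zt+4),("lowplate",17,29),("lowlip",40,52),("heldlip",zt-22+2,zt-6)):
    k=(L[...,2]>zl)&(L[...,2]<zh)&(abs(L[...,0])<(10 if 'lip' in tag else 30))&(L[...,1]>40)&(L[...,1]<110)
    if k.any(): print(tag,"ymax",L[k][:,1].max().round(1),"z",np.median(L[k][:,2]).round(1))
# hole: low points inside the held plate
k=(L[...,2]<zt-8)&(abs(L[...,0])<14)&(abs(L[...,1]-54)<14)
v,u=np.nonzero(k); print("hole px",u.mean(),v.mean(),len(u))
w=pix2world("wrist",(u.mean(),v.mean()),z=zt/1000,cal=c)[:2]-[.4563,.1831]; print("hole",(w@ex*1000).round(1),(w@ey*1000).round(1))
cv2.imwrite("pics/crop.png",cv2.resize(p[60:260,200:440],None,fx=3,fy=3)[:600])
```

```text
[0.4556 0.183  0.1246] 17.7333
held y 40 x [-42.4  37.7  -2.3]
held y 48 x [-42.5  37.7  -2.4]
held y 56 x [-42.7  37.5  -2.6]
held y 64 x [-42.8  37.3  -2.8]
lowplate y 70 x [-54.8  54.4  -0.2]
lowplate y 78 x [-55.6  55.1  -0.2]
lowplate y 86 x [-54.5  55.    0.3]
heldtop ymax 70.2 z 119.5
lowplate ymax 93.9 z 23.1
lowlip ymax 51.7 z 47.2
heldlip ymax 83.2 z 109.5
hole px 318.6155507559395 157.63714902807774 463
hole -2.5 53.5
```

View pics/crop.png

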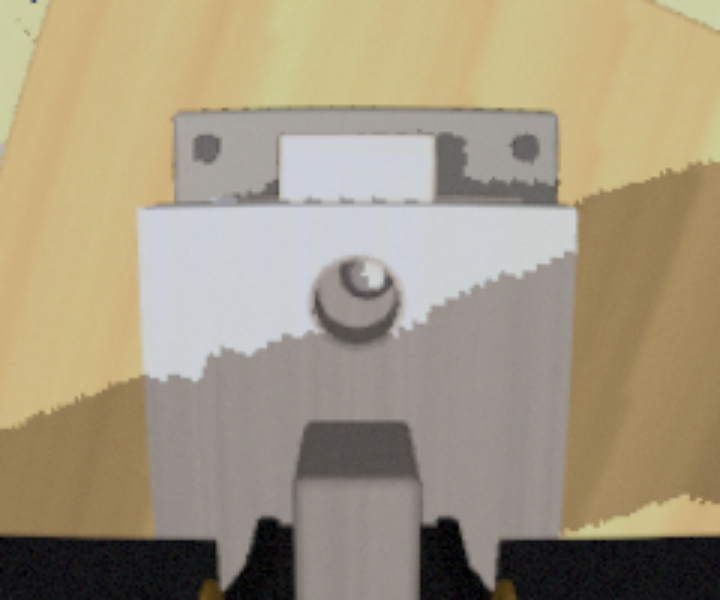

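The crop shows the dowel through the hole, up and to the right of centre. That confirms the held half must shift by about 2 mm in +x with a slight clockwise turn. I'll correct and re-measure.

```bash
cat >> h.py <<'E'
def fit(d,c,tz,tag=""):
    a=np.deg2rad(18.5); ex=np.array([np.cos(a),np.sin(a)]); ey=np.array([-np.sin(a),np.cos(a)]); C=np.array([.4563,.1831])
    W=cloud(d,c); X=(W[...,:2]-C)@ex*1000; Y=(W[...,:2]-C)@ey*1000; Z=W[...,2]*1000; zt=(tz-.005)*1000
    m=(abs(Z-zt)<5)&(abs(X)<60)
    mid=[];ys=np.arange(32,68,4)
    for y in ys:
        k=m&(Y>=y)&(Y<y+4); mid.append((X[k].min()+X[k].max())/2)
    s,b=np.polyfit(ys+2,mid,1); k=(Z<zt-8)&(abs(X)<14)&(abs(Y-53)<14); v,u=np.nonzero(k)
    w=pix2world("wrist",(u.mean(),v.mean()),z=zt/1000,cal=c)[:2]-C
    print(tag,"held mid x@52",round(b+52*s,2),"x@0",round(b,2),"rot deg",round(-np.rad2deg(s),2),"hole",(w@ex*1000).round(2),(w@ey*1000).round(2))
    mid=[((X[k].min()+X[k].max())/2) for k in [(abs(Z-23)<5)&(abs(X)<70)&(Y>=y)&(Y<y+4) for y in range(76,92,4)]]; print("low mid",np.round(mid,1))
E
python3 - <<'E'
from h import *
a=np.deg2rad(18.5); ex=np.array([np.cos(a),np.sin(a)]); ey=np.array([-np.sin(a),np.cos(a)])
xy=np.array([.4563,.1831])+.0012*ex-.0006*ey; print(xy)
bot.movel([*xy,.115],rot(17.7),v=.1); bot.sleep(.4)
s=bot.read_state(); print(np.round(s["ee_pos"],4),s["force"])
o,p,d,c=look("pics/w_held3.png",[]); fit(d,c,s["ee_pos"][2])
R=np.array(s["tcp_rot"]); print("tool ang",np.rad2deg(np.arctan2(R[1,1],R[0,1])),"tilt",R[:2,2])
cv2.imwrite("pics/crop3.png",cv2.resize(p[60:260,200:440],None,fx=3,fy=3)[:600]); print(bot.read_state()["time_s"])
E
```

```text
[0.45762837 0.18291177]
[0.4577 0.1829 0.1152] [-1.23368281 -0.57941922 -3.23680624]
 held mid x@52 0.15 x@0 -0.01 rot deg -0.18 hole 0.18 52.49
low mid [-0.1 -0.5 -0.3 -0.4]
tool ang 17.70188237827738 tilt [ 3.36546931e-04 -8.83449576e-06]
18.4833
```

View pics/crop3.png

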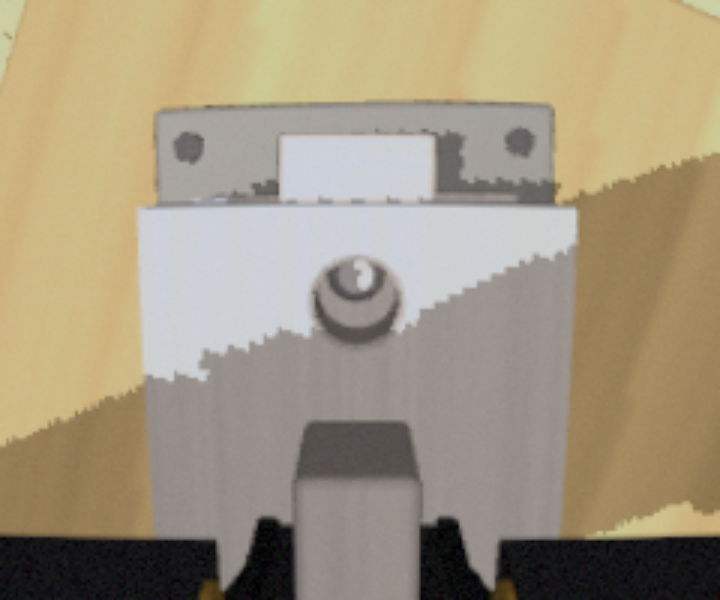

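The dowel is now laterally centred in the hole, and the base plate's far edge is still turned about 1° counter-clockwise. I'll add a small turn and descend.

Run:
```python
from h import *
xy=[.4576,.1829]
bot.movel([*xy,.097],rot(18.3),v=.08)
print(bot.movel([*xy,.080],v=.03,contact_N=12))
s=bot.read_state(); print(np.round(s["ee_pos"],4),np.round(s["force"],1),np.round(s["ft_torque"],2),s["width"],s["time_s"])
```

```text
False
[0.4576 0.183  0.08  ] [ 0.3  0.5 -3.6] [ 0.1  -0.18  0.04] 0.019576846014605135 19.575
```

Run:
```python
from h import *
xy=[.4576,.1829]
def st():
    s=bot.read_state(); print(np.round(s["ee_pos"],4),np.round(s["force"],1),np.round(s["ft_torque"],2),round(s["width"],4),s["grasp_force"],s["time_s"])
print(bot.movel([*xy,.070],v=.02,contact_N=28)); st()
bot.sleep(.5); st()
o,p,d,c=look("pics/closed.png",[]); fit(d,c,bot.read_state()["ee_pos"][2])
```

```text
True
[0.4578 0.183  0.0742] [-1.6 -1.7  6.2] [-0.22  0.13  0.02] 0.0197 59.99999667517841 19.9667
[0.4578 0.1829 0.0741] [-2.3 -1.2  7.9] [-0.2   0.24 -0.  ] 0.0199 59.99977081082761 20.4667
 held mid x@52 -0.27 x@0 0.14 rot deg 0.46 hole -0.61 50.69
low mid [-0.3  0.  -0.4 -0.2]
```

View pics/closed.png

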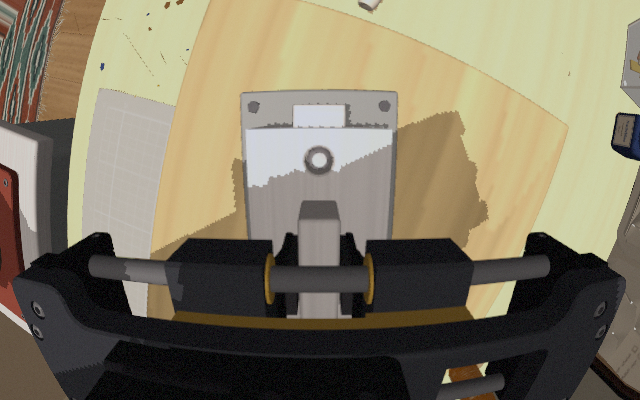

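The image shows the upper half down on the base, lips aligned and the dowel centred in the hole at (319,160). The height matches closed. I'll press a bit harder and hand in.

Run:
```python
from h import *
def st():
    s=bot.read_state(); print(np.round(s["ee_pos"],4),np.round(s["force"],1),round(s["width"],4),round(s["grasp_force"],1),s["time_s"]); return s["force"][2]
z=.0741
for i in range(8):
    z-=.001; bot.movel([.4577,.1829,z],v=.01,contact_N=25); bot.sleep(.3)
    if st()>20: break
bot.sleep(.5); f=st()
if f>12 and bot.read_state()["ee_pos"][2]<.0748: print(bot.job_done())
```

```text
[0.4577 0.1829 0.0741] [-8.  -3.3 18.1] 0.0195 60.0 21.0667
[0.4578 0.1829 0.074 ] [-14.5  -7.5  34.1] 0.0199 60.0 21.6167
[0.4578 0.1829 0.074 ] [-14.6  -6.3  33.7] 0.0196 60.0 22.1167
the job is handed in; nothing more can be done
None
```

The job is handed in at about 22 s, but I wasn't told the verdict: the core plug is home, the upper half is on both dowels and closed (height reading matches fully closed), and the arm is still pressing down with about 34 N while gripping the rib at 60 N.

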